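Let the take-up ratchet back one notch

TASK

The take-up stand on the low white shelf is wound one notch too far. With a fingertip push the ball lever of its pawl over to the right so that the pawl lifts out of the teeth and stays up, push the top spoke to the right to let the wheel back exactly one notch (an eighth of a turn), then tip the lever back to the left so that the pawl drops fully home in the next gap. Nothing is to be picked up: do not lift or shove the stand, and leave the other things lying about alone.

Things in the scene. Friction and masses are not known exactly. Their poses are not given: they have to be found in the camera images.
- stand: free-standing take-up stand, 3.5 kg: grey base 165 (x) by 160 (y) mm; on a level axle 100 mm up an empty black spool, an 8-tooth steel ratchet wheel and, at the -y end, a hub with four spokes. Origin: on the riser top, below the ratchet wheel's middle. x: the way the wheel's top moves backward, level, to the robot's right; y: along the axle; z: up. Bearing cheeks at y -40, +64 mm, 125 high
- wheel (a joint): turn of ratchet wheel, spool and spokes together, rad; within 0.08 of 0 at the start; grows backward (its top moves to stand +x); one notch is 0.785 (half the angle between two spokes). With the pawl down it is blocked about 0.12 past 0. Stiff (about 2 N at a spoke's end), stays where it is left. The pawl then drops home if the wheel stands within 0.1 of 0.785
- pawl (a joint): swing of the pawl, rad: 0 = down, its nose between two teeth at the top of the ratchet wheel; 1.15 = lifted and thrown back on its stop. Worked by weight alone (under 1 N at its ball): below about 0.6 it falls shut, beyond about 0.85 it falls open, and rests at either end. Pivot at stand x +62, y 0, z 163 mm, in a dark bracket 30 mm wide (y)
- pawl_ball (a point): centre of the black ball, 20 mm across, on the end of the pawl's lever (8 mm rod beside the bracket, 50 mm from pivot to ball). Pawl down: the lever leans toward the wheel, ball at stand x +38, y +42, z 207 mm; pushing it to stand +x lifts the pawl; thrown back it lies at x +92, z 203 mm; highest in between, z 213 mm
- spoke_ball (a point): centre of the black ball end, 18 mm across, of the spoke nearest upright at the start (74 mm from the axle, spoke 10 mm thick, in the plane stand y -75 mm; hub radius 18 mm). At wheel 0 it leans 0.42 rad from upright to stand -x, after one notch 0.365 rad to stand +x. The other three follow at 90 degrees each
- riser: low white shelf, 460 (x) by 250 (y) mm, top 65 mm above the desk, fixed; the stand and some small things stand on it. Origin: on the desk below its middle; its x runs along the desk edge to the right
- flux_tin: bystander, loose: small round yellow-lidded tin, 50 mm across, 25 high; origin at centre of its underside
- solder_reel_2: bystander, loose: small reel of solder wire, 63 mm across, 28 high; origin at centre of its underside
- terminal_block: bystander, loose: grey terminal block, 22x26x22 mm; origin at centre of its underside
- screwdriver_green: bystander, loose: screwdriver with green handle, 128 mm long; origin at centre of its underside
- wick_1: bystander, loose: flat blue disc of desoldering wick, 41x76x10 mm; origin at centre of its underside
- lever_conn_3: bystander, loose: orange lever connector, 13x25x12 mm; origin at centre of its underside
- led_disc_1: bystander, loose: round white LED board, 48 mm across, 14 high; origin at centre of its underside

How it is judged:
On the way, in this order (a step that is already met when the one before it is completed fails the run):
1. the pawl is lifted clear and thrown back while the wheel has not yet moved a notch (value of joint pawl above 0.9 rad and value of joint wheel between -0.3 and 0.3 rad), for 0.2 s.
2. with the pawl still up, the wheel stands one notch back (value of joint pawl above 0.9 rad and value of joint wheel between 0.585 and 0.925 rad), for 0.2 s.
At the end, for the whole second after the job is handed in: the pawl is down in the teeth (under 0.08 rad), the wheel stands one notch (0.785 rad, within -0.20 and +0.14) back from 0, and the stand is at rest within 30 mm of where it was (value of joint pawl below 0.08 rad and value of joint wheel between 0.585 and 0.925 rad and linear speed of stand below 0.01 m/s and distance of stand from where it was at the start of the episode below 0.03 m); the robot touches nothing.
It fails at once if the stand is lifted, tipped or shoved more than 30 mm (height (world z) of stand above 0.08 m or angle between stand's own z axis and vertical above 0.12 rad or distance of stand from where it was at the start of the episode above 0.03 m).
It fails at once if another thing is picked up or knocked more than 20 mm (distance of any of flux_tin, solder_reel_2, terminal_block, screwdriver_green, wick_1, lever_conn_3, led_disc_1 from where it was at the start of the episode above 0.02 m).
It fails at once if the wheel is let back nearly two notches or wound on a notch (value of joint wheel above 1.45 rad or value of joint wheel below -0.6 rad).
It also fails if it takes over 48 s, if anything falls off the work surface, if the arm or the gripper's body presses on something with over 40 N, if the wrist force passes 120 N, or if a joint passes its speed limit or range.

ROBOT

A 6-joint arm with a two-finger parallel gripper is mounted at the origin on a cart in front of the work surface, level with it; the furniture and walls round the work are solid. World frame = base frame: x ahead of the robot, y to its left, z up, the work surface at z = 0. Lengths are in m, angles in rad, forces in N, time in s.
With the tool pointing down it reaches from about 0.275 to 0.825 m from the base axis. Payload 4.9 kg.
Tool frame: the origin (TCP) lies midway between the tips of the shut fingers; the grasp point (between the pads) lies 19 mm behind it (bot.grip_depth is the distance from the TCP to the grasp point, in m); y points along the fingers, x is the direction in which the jaws open and shut, and the axes are right-handed (so a half turn about y gives the same grasp; the last joint's range is limited). The gripper opens to 85 mm and grips with 20 to 120 N. Pads are 22 mm wide; open, the fingers measure 114 mm over their backs; the gripper's body (76 mm by 85 mm) begins 54 mm behind the grasp point. The pads swing forward as they close: fully open they stand 13 mm farther back than shut.
Start: joints at [1.137, 0.326, -0.193, 1.052, 0, 1.437], TCP at [0.162, 0.525, 0.231] pointing down, gripper open.
Joint ranges: [-2.65, 2.65], [-0.97, 1.79], [-1.3, 1.35], [-1.93, 2.1], [-1.47, 1.37], [-3.14, 3.14]. Speed limits (rad/s): [2.57, 2.57, 3.14, 3.14, 3.14, 3.14].

INTERFACE

Orientations are given as a unit quaternion [w, x, y, z].
In Python, from cell import bot gives the robot as it stands. Calls block until the motion is done:
- bot.move_pose(position, orientation): joint-space move of the TCP to a pose.
- bot.move_linear(position, speed=0.15, rotation=None, until_force=None): straight line of the TCP; rotation=None keeps the orientation; speed is the mean speed in m/s. With until_force (N) it stops when the force on the tool has changed by that much, and returns True; else False.
- bot.goto_joints(angles): joint-space move.
- bot.set_gripper(opening, grasp_force=None): opening from 0.0 (shut) to 1.0 (fully open); grasp_force is the grip in N (None keeps the last); returns when the fingers have stopped.
- bot.wait(seconds).
- bot.solve_ik(position, orientation): joint angles nearest the present ones, or None.
- bot.camera(name): name is "side" or "top"; returns the picture (400x640x3 uint8, red, green, blue); there is no depth.
- bot.calibration(name): a dict with "mtx" (3x3 intrinsics, pixels), "extrinsics" (4x4, takes a point from world to camera coordinates). Camera axes: x right, y down, z forward; pixel columns grow to the right and rows downward; lengths in m; the calibration is good to about 2 mm. A picture is of the moment at which its call begins. calibration takes no time and is no camera call.
A pose or a line that the arm cannot do raises bot.PlanningError and nothing moves.
- bot.close_job(): hands the job in, once; it reports no verdict.
Trained networks look in the newest picture that a camera, given by its name, has taken for a name from the list of things; names that differ only in an ending like _2 or _b are one class to them, and where a whole thing is asked for, a point or a joint stands for the part that bears it (a point fixed in the world has none). Each returns a list of dicts, best first, with "confidence" (0 to 1); they miss things now and then, are a little off and sometimes report something else, mostly with a low value. They report only what shows in the picture. A call takes as long as a camera call.
- bot.search_frame(camera, thing): "bbox" ([left, top, width, height] in pixels, round what is visible of it).
Readings, each from a call of its own:
- bot.read_clock(): time.
- bot.read_joint_positions(): joint angles.
- bot.read_joint_vel(): joint speeds.
- bot.read_joint_efforts(): joint torques, N m.
- bot.read_position(): TCP position.
- bot.read_tool_rot(): TCP orientation.
- bot.read_ft_force(): force on the tool from outside, world axes, zero at the start.
- bot.read_moment(): the same for the moment, N m.
- bot.read_gripper_width(): opening from 0.0 (shut) to 1.0 (fully open).
Only numpy, scipy, OpenCV 4.12 (cv2) and the standard library are available. Lean on these libraries where they do the work, as an engineer would, in place of code of your own. Each camera call takes 0.05 s, during which the arm holds its last target.

## Working session

There is one attempt and no reset: what is moved stays moved. The work goes in short steps, each a Python script; the robot and the scene stay as the last script left them, time stands still between calls to the robot, and variables do not carry over. Pictures are saved under pics/ and viewed, and the job is handed in when it is done.

```bash
ls; mkdir -p pics; python3 - <<'E'
from cell import bot
import cv2,numpy as np
for n in("side","top"):
    im=bot.camera(n); cv2.imwrite(f"pics/{n}0.png",im[:,:,::-1])
    c=bot.calibration(n); print(n,np.round(c["mtx"],1).tolist(),np.round(c["extrinsics"],4).tolist())
    for t in("stand","pawl_ball","spoke_ball","riser","wheel"):
        print(t,[(np.round(d["bbox"]).tolist(),round(d["confidence"],2)) for d in bot.search_frame(n,t)[:3]])
print(bot.read_clock(),bot.read_tool_rot())
E
```

```text
pics
side [[405.1, 0.0, 308.8], [0.0, 405.1, 201.1], [0.0, 0.0, 1.0]] [[-0.9688, -0.2467, 0.0242, 0.4426], [-0.1316, 0.4289, -0.8937, 0.3061], [0.2101, -0.869, -0.448, 0.7382], [0.0, 0.0, 0.0, 1.0]]
stand [([237.0, 150.0, 66.0, 104.0], 0.83)]
pawl_ball []
spoke_ball [([233.0, 177.0, 67.0, 55.0], 0.96)]
riser [([274.0, 197.0, 68.0, 122.0], 0.62)]
wheel [([232.0, 175.0, 71.0, 59.0], 0.81), ([277.0, 255.0, 4.0, 11.0], 0.29)]
top [[369.0, 0.0, 316.3], [0.0, 369.0, 202.3], [0.0, 0.0, 1.0]] [[-0.0071, -1.0, 0.0042, -0.2426], [-0.9891, 0.0064, -0.1474, 0.5333], [0.1473, -0.0052, -0.9891, 0.9565], [0.0, 0.0, 0.0, 1.0]]
stand [([253.0, 116.0, 75.0, 93.0], 0.58)]
pawl_ball [([278.0, 116.0, 34.0, 38.0], 0.77)]
spoke_ball [([260.0, 130.0, 65.0, 73.0], 0.91)]
riser [([186.0, 95.0, 198.0, 159.0], 0.56)]
wheel [([261.0, 130.0, 67.0, 75.0], 0.67)]
0.6 [-0.56906552  0.5690656   0.41972503 -0.4197138 ]
```

```bash
python3 - <<'E'
import cv2
a=cv2.imread("pics/side0.png");b=cv2.imread("pics/top0.png")
cv2.imwrite("pics/s0c.png",cv2.resize(a[120:300,180:420],None,fx=3.2,fy=3.2,interpolation=cv2.INTER_CUBIC))
cv2.imwrite("pics/t0c.png",cv2.resize(b[80:270,170:400],None,fx=3.1,fy=3.1,interpolation=cv2.INTER_CUBIC))
E
```

```text
(no output)
```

View pics/side0.png

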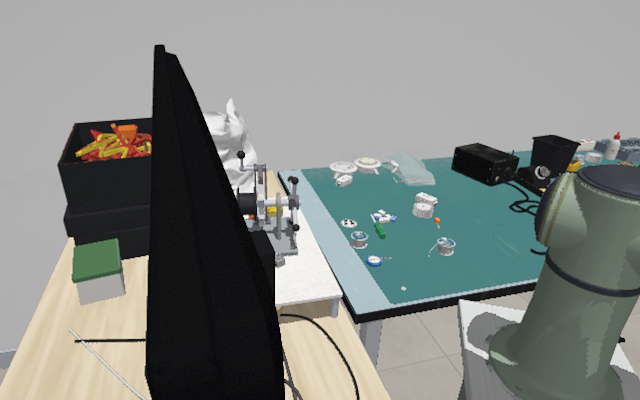

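View pics/s0c.png

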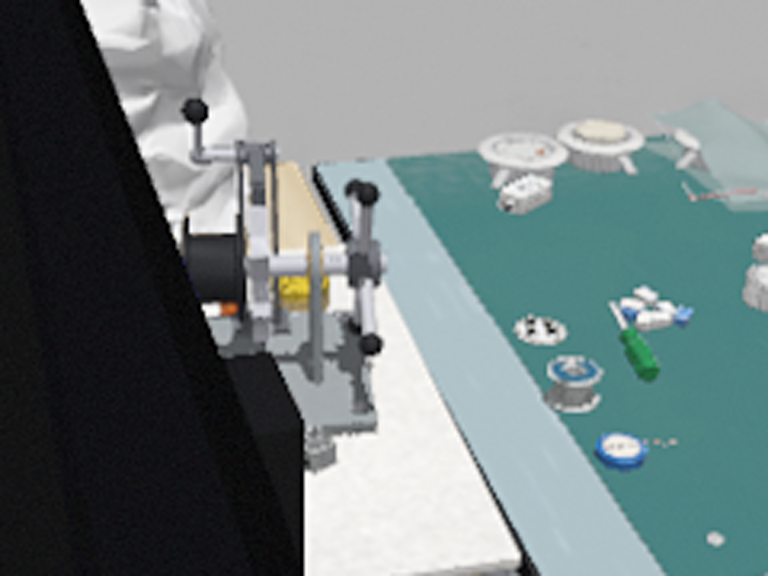

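View pics/t0c.png

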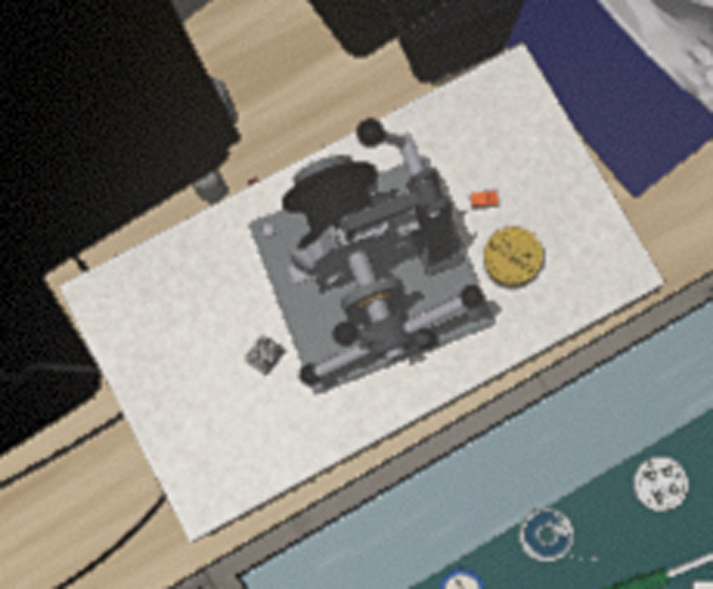

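```bash
cat > h.py <<'E'
from cell import bot
import cv2,numpy as np
from scipy.optimize import least_squares
from scipy.spatial.transform import Rotation as R
C={n:bot.calibration(n) for n in("side","top")}
def proj(n,P):
    E=np.array(C[n]["extrinsics"]);K=np.array(C[n]["mtx"])
    q=(np.atleast_2d(P)@E[:3,:3].T+E[:3,3])@K.T
    return q[:,:2]/q[:,2:]
def s2w(p,pose):
    x,y,a=pose; p=np.atleast_2d(p)
    c,s=np.cos(a),np.sin(a)
    return np.c_[x+c*p[:,0]-s*p[:,1], y+s*p[:,0]+c*p[:,1], p[:,2]+0.065]
def spoke(w,k=0):
    f=-0.42+w+k*np.pi/2
    return np.array([.074*np.sin(f),-.075,.1+.074*np.cos(f)])
def pawlball(p):
    # lever angle from vertical: at 0 -> atan2(-24,44)
    f=np.arctan2(-.024,.044)+p
    return np.array([.062+.050*np.sin(f),.042,.163+.050*np.cos(f)])
E
python3 - <<'E'
from h import *
T=lambda u,v:np.array([170+u/3.1,80+v/3.1]); S=lambda u,v:np.array([180+u/3.2,120+v/3.2])
def mod(v): 
    P=s2w(np.array([pawlball(0)]+[spoke(v[3],k) for k in range(4)]),v[:3]); return P
top=np.array([T(371,132),T(347,332),T(472,296),T(424,338),T(310,375)])
sp=S(196,110)
def res(v):
    P=mod(v); return np.r_[(proj("top",P)-top).ravel(),(proj("side",P[:1])-sp).ravel()]
f=min((least_squares(res,[0.45,-.1,a,0]) for a in np.linspace(-3,3,7)),key=lambda r:r.cost)
print(f.x,f.cost,np.round(f.fun,1))
print(np.round(mod(f.x),3)); print("side",(proj("side",mod(f.x))-[180,120])*3.2)
o=[s2w([0,0,0],f.x[:3]),proj("top",s2w([0,0,0],f.x[:3]))]; print(o)
np.save("pose.npy",f.x)
E
```

```text
[ 0.61666902 -0.1688462  -1.19690142  0.03315979] 0.25119188572098344 [-0.2 -0.1 -0.1  0.1  0.2 -0.3  0.2  0.2 -0.2 -0.3  0.3  0.1]
[[ 0.67  -0.189  0.272]
 [ 0.537 -0.17   0.234]
 [ 0.572 -0.26   0.193]
 [ 0.557 -0.222  0.096]
 [ 0.522 -0.132  0.137]]
side [[197.04585058 110.26678343]
 [369.32087099 192.44770043]
 [356.94572871 190.50969101]
 [360.83768152 325.61022656]
 [373.56083111 343.06188387]]
[array([[ 0.61666902, -0.1688462 ,  0.065     ]]), array([[287.11795227, 169.55604467]])]
```

View pics/top0.png

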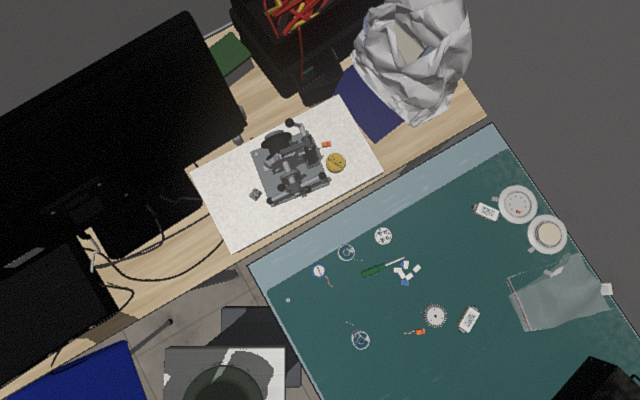

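```bash
python3 - <<'E'
from h import *
for n in C:
    E_=np.array(C[n]["extrinsics"]); print(n,"campos",-E_[:3,:3].T@E_[:3,3])
def ray(n,px,z):
    E_=np.array(C[n]["extrinsics"]);d=np.linalg.inv(C[n]["mtx"])@[*px,1]
    d=E_[:3,:3].T@d;c=-E_[:3,:3].T@E_[:3,3]; return np.round(c+d*(z-c[2])/d[2],3)
for p in [(247,122),(238,133),(203,210),(230,80)]:
    print(p,[ray("top",p,z).tolist() for z in(0,.2,.4)])
for p in [(160,45),(275,240),(280,395),(150,370)]:
    print(p,[ray("side",p,z).tolist() for z in(0,.2,.4)])
# jaw along stand y
v=np.load("pose.npy")
a=v[2]
xs=np.array([np.cos(a),np.sin(a),0]);ys=np.array([-np.sin(a),np.cos(a),0])
for s in(1,-1):
    X=s*ys;Y=np.array([0,0,-1]);Z=np.cross(X,Y)
    q=R.from_matrix(np.c_[X,Y,Z]).as_quat()[[3,0,1,2]]
    for p in([0,.042,.25],[.013,.042,.198],[.13,.042,.195],[-.065,-.08,.165],[.006,-.08,.165]):
        w=s2w(p,v[:3])[0]; j=bot.solve_ik(w,q); print(s,np.round(q,3),np.round(w,3),None if j is None else np.round(j,2))
E
```

```text
side campos [0.31398003 0.61935285 0.59354539]
top campos [ 0.38481005 -0.24101954  1.02563192]
(247, 122) [[0.774, -0.047, 0.0], [0.698, -0.085, 0.2], [0.623, -0.123, 0.4]]
(238, 133) [[0.741, -0.022, 0.0], [0.672, -0.064, 0.2], [0.602, -0.107, 0.4]]
(203, 210) [[0.518, 0.071, 0.0], [0.492, 0.01, 0.2], [0.466, -0.051, 0.4]]
(230, 80) [[0.904, 0.006, 0.0], [0.803, -0.042, 0.2], [0.702, -0.09, 0.4]]
(160, 45) [[3.567, -4.357, 0.0], [2.471, -2.68, 0.2], [1.375, -1.003, 0.4]]
(275, 240) [[0.622, -0.275, 0.0], [0.518, 0.027, 0.2], [0.415, 0.328, 0.4]]
(280, 395) [[0.46, 0.182, 0.0], [0.411, 0.33, 0.2], [0.362, 0.477, 0.4]]
(150, 370) [[0.697, 0.195, 0.0], [0.568, 0.338, 0.2], [0.439, 0.481, 0.4]]
1 [-0.695  0.695  0.131 -0.131] [ 0.656 -0.154  0.315] [-0.34  0.54  0.35  1.38  0.    0.86]
1 [-0.695  0.695  0.131 -0.131] [ 0.661 -0.166  0.263] [-0.35  0.57  0.27  1.27  0.    0.84]
1 [-0.695  0.695  0.131 -0.131] [ 0.703 -0.275  0.26 ] [-0.47  0.74  0.57  1.4   0.    0.73]
1 [-0.695  0.695  0.131 -0.131] [ 0.518 -0.138  0.23 ] [-0.4   0.3  -0.23  1.04  0.    0.8 ]
1 [-0.695  0.695  0.131 -0.131] [ 0.544 -0.204  0.23 ] [-0.48  0.38 -0.11  1.08  0.    0.71]
-1 [ 0.131 -0.131  0.695 -0.695] [ 0.656 -0.154  0.315] [-0.34  0.54  0.35  1.38  0.   -2.28]
-1 [ 0.131 -0.131  0.695 -0.695] [ 0.661 -0.166  0.263] [-0.35  0.57  0.27  1.27  0.   -2.3 ]
-1 [ 0.131 -0.131  0.695 -0.695] [ 0.703 -0.275  0.26 ] [-0.47  0.74  0.57  1.4   0.   -2.41]
-1 [ 0.131 -0.131  0.695 -0.695] [ 0.518 -0.138  0.23 ] [-0.4   0.3  -0.23  1.04  0.   -2.34]
-1 [ 0.131 -0.131  0.695 -0.695] [ 0.544 -0.204  0.23 ] [-0.48  0.38 -0.11  1.08  0.   -2.43]
```

```bash
python3 - <<'E'
from h import *
def P(n): return np.array(C[n]["mtx"])@np.array(C[n]["extrinsics"])[:3]
S=[(157,45),(177,55),(275,240),(283,400),(149,370),(302,243+9),(255,232)]
T=[(190,12),(245,110),(240,130),(190,167),(203,215),(115,260),(185,195)]
for s in S:
  for t in T:
    X=cv2.triangulatePoints(P("side"),P("top"),np.array(s,float),np.array(t,float)).ravel();X=X[:3]/X[3]
    e=np.linalg.norm(proj("side",X)[0]-s)+np.linalg.norm(proj("top",X)[0]-t)
    if e<25: print(s,t,np.round(X,3),round(e,1))
im=cv2.imread("pics/top0.png")[0:270,0:270]; im=cv2.convertScaleAbs(im,alpha=3,beta=20)
cv2.imwrite("pics/mon.png",cv2.resize(im,(594,594)))
im=cv2.imread("pics/side0.png")[30:400,50:350]; im=cv2.convertScaleAbs(im,alpha=3,beta=20)
cv2.imwrite("pics/mons.png",cv2.resize(im,(480,592)))
E
```

```text
(157, 45) (190, 12) [ 0.757 -0.053  0.512] 2.6
(177, 55) (190, 12) [ 0.741 -0.06   0.506] 22.0
(275, 240) (203, 215) [0.503 0.017 0.193] 19.5
(275, 240) (185, 195) [0.517 0.046 0.213] 6.2
(283, 400) (203, 215) [ 0.498  0.104 -0.12 ] 14.9
(149, 370) (245, 110) [ 0.894  0.004 -0.263] 15.7
(149, 370) (240, 130) [ 0.845  0.025 -0.239] 5.5
(302, 252) (203, 215) [0.476 0.015 0.176] 6.3
(255, 232) (190, 167) [0.569 0.033 0.217] 16.4
(255, 232) (185, 195) [0.536 0.048 0.223] 12.8
```

View pics/mon.png

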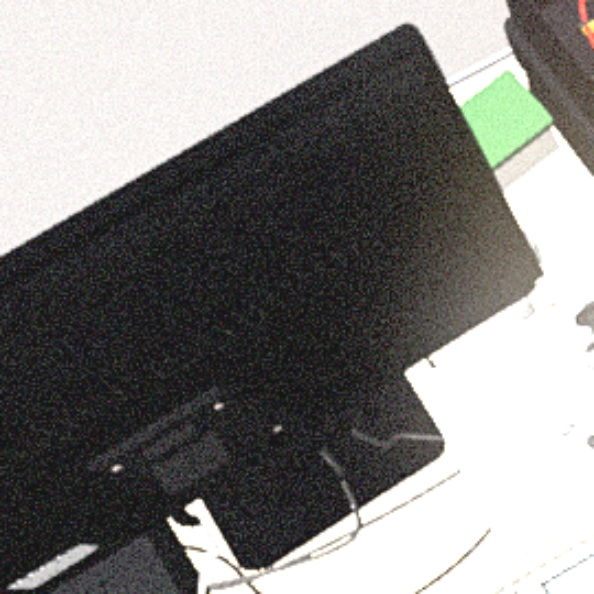

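View pics/mons.png

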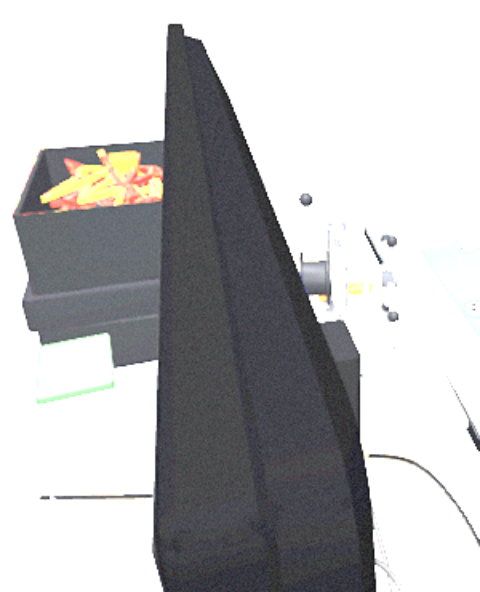

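```bash
cat >> h.py <<'E'
v=np.load("pose.npy"); POSE=v[:3]
a=v[2]
_X=np.array([-np.sin(a),np.cos(a),0]);_Y=np.array([0,0,-1.]);Q=R.from_matrix(np.c_[_X,_Y,np.cross(_X,_Y)]).as_quat()[[3,0,1,2]]
W=lambda x,y,z:s2w([x,y,z],POSE)[0]
def look(tag):
    o=[]
    for n,(r0,c0) in(("side",(120,200)),("top",(90,220))):
        im=bot.camera(n)[r0:r0+120,c0:c0+130,::-1]; o.append(cv2.resize(im,None,fx=3,fy=3,interpolation=cv2.INTER_CUBIC))
    cv2.imwrite(f"pics/{tag}.png",np.hstack(o)); 
E
python3 - <<'E'
from h import *
bot.set_gripper(0.0)
j0=np.array(bot.read_joint_positions())
az=np.arctan2(.525,.162)
w=W(-.008,.045,.255); az2=np.arctan2(w[1],w[0])
p=np.array([.38*np.cos(az2),.38*np.sin(az2),.36]); jb=np.array(bot.solve_ik(p,Q))
ja=jb.copy(); ja[0]=j0[0]; 
print(np.round(ja,2),np.round(jb,2))
bot.goto_joints(ja.tolist()); bot.goto_joints(jb.tolist())
bot.move_linear(w,speed=.2)
bot.move_linear(W(-.008,.045,.198),speed=.1)
print(bot.read_clock(),bot.read_position(),W(-.008,.045,.198),bot.read_ft_force())
look("a1")
E
```

```text
[ 1.14 -0.06 -0.32  1.31  0.    0.78] [-0.41 -0.06 -0.32  1.31  0.    0.78]
6.5 [ 0.65581952 -0.14504205  0.26373698] [ 0.6556381  -0.14496292  0.263     ] [-0.6553593  -1.20828974  0.58733341]
```

View pics/a1.png

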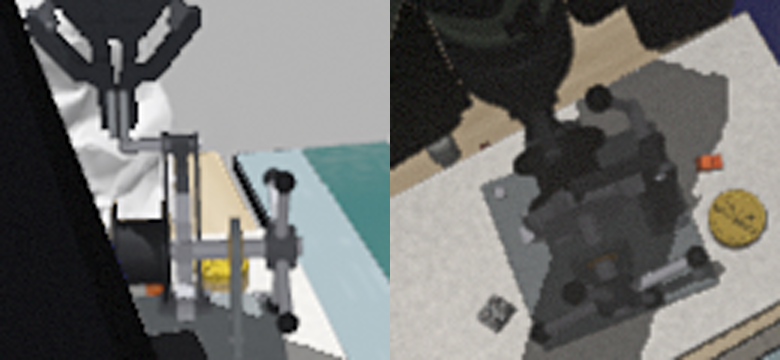

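```bash
python3 - <<'E'
from h import *
print(bot.move_linear(W(.066,.045,.197),speed=.05,until_force=12),bot.read_position(),W(.066,.045,.197),bot.read_ft_force())
bot.move_linear(W(.03,.045,.20),speed=.1)
bot.move_linear(W(.03,.045,.255),speed=.1)
bot.wait(.2)
print(bot.read_clock())
look("a2")
E
```

```text
False [ 0.68265116 -0.21355926  0.26215869] [ 0.68266616 -0.2138504   0.262     ] [ 0.07024113 -0.80035094  0.1970846 ]
9.6417
```

View pics/a2.png

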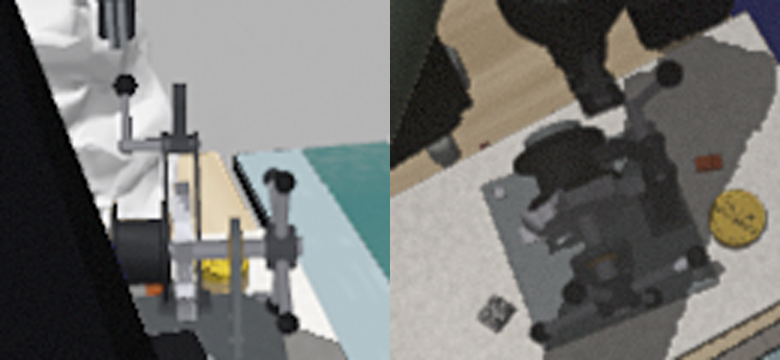

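```bash
python3 - <<'E'
from h import *
print(proj("top",s2w(pawlball(1.15),POSE)),"seen 313,114.3", proj("side",s2w(pawlball(1.15),POSE)),"seen",200+126/3,120+85/3)
bot.move_linear(W(.02,.045,.275),speed=.15)
bot.move_linear(W(-.068,-.08,.275),speed=.2)
bot.move_linear(W(-.068,-.08,.163),speed=.12)
look("b0")
print(bot.move_linear(W(-.012,-.08,.163),speed=.06,until_force=15),bot.read_ft_force())
print(bot.read_clock(),bot.read_position(),W(-.012,-.08,.163))
look("b1")
E
```

```text
[[313.08811701 114.21301098]] seen 313,114.3 [[242.18046258 148.2657105 ]] seen 242.0 148.33333333333334
False [-0.50028196  0.27061888 -0.33481236]
13.225 [ 0.53769707 -0.18701965  0.22786339] [ 0.53781315 -0.18689478  0.228     ]
```

View pics/b0.png

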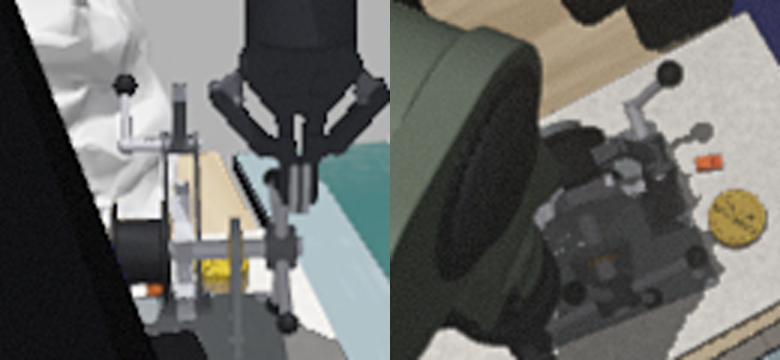

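View pics/b1.png

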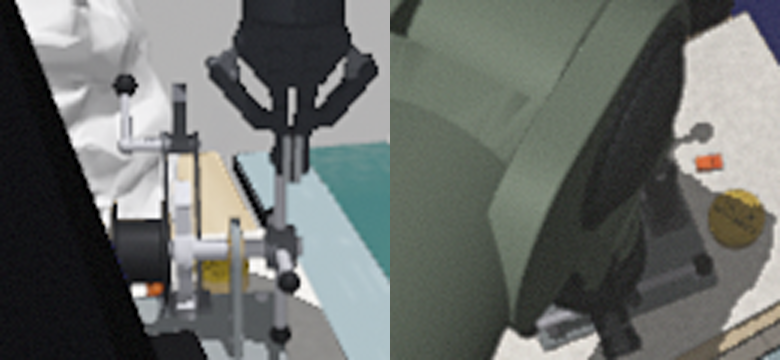

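```bash
python3 - <<'E'
from h import *
print(bot.move_linear(W(.006,-.08,.163),speed=.04,until_force=15),bot.read_ft_force(),bot.read_position(),W(.006,-.08,.163))
bot.move_linear(W(-.02,-.08,.163),speed=.1)
bot.move_linear(W(-.02,-.08,.275),speed=.15)
bot.move_linear(W(.125,.047,.275),speed=.2)
look("c0"); print(bot.read_clock())
for w in(.6,.7,.785,.87): print(w,[np.round((proj("side",s2w(spoke(w,k),POSE))[0]-[200,120])*3).tolist() for k in range(4)],[np.round((proj("top",s2w(spoke(w,k),POSE))[0]-[90,90])*3).tolist() for k in range(4)])
E
```

```text
False [-0.70499857  0.84382593  0.94684673] [ 0.54453494 -0.20413542  0.22797989] [ 0.54438754 -0.20365119  0.228     ]
16.45
0.6 [[281.0, 154.0], [274.0, 222.0], [283.0, 335.0], [291.0, 275.0]] [[628.0, 270.0], [701.0, 265.0], [606.0, 316.0], [528.0, 326.0]]
0.7 [[280.0, 152.0], [274.0, 230.0], [284.0, 338.0], [291.0, 265.0]] [[637.0, 267.0], [699.0, 268.0], [598.0, 319.0], [529.0, 324.0]]
0.785 [[280.0, 152.0], [274.0, 238.0], [284.0, 340.0], [291.0, 257.0]] [[645.0, 264.0], [697.0, 270.0], [592.0, 321.0], [530.0, 322.0]]
0.87 [[279.0, 152.0], [274.0, 245.0], [285.0, 341.0], [291.0, 248.0]] [[652.0, 262.0], [694.0, 273.0], [585.0, 323.0], [532.0, 319.0]]
```

View pics/c0.png

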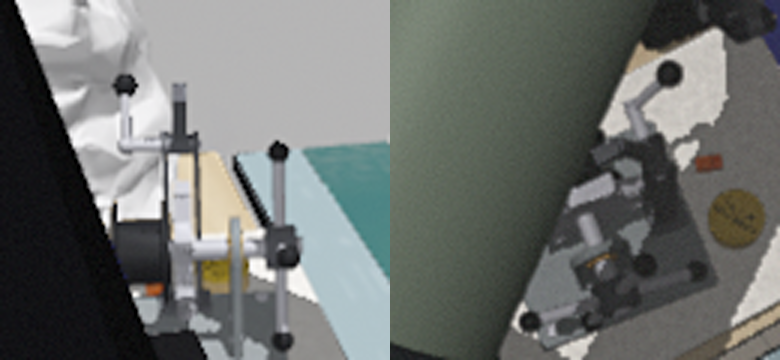

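```bash
python3 - <<'E'
from h import *
bot.move_linear(W(.125,.047,.193),speed=.12)
print(bot.move_linear(W(.073,.047,.196),speed=.06,until_force=12),bot.read_ft_force(),bot.read_position(),W(.073,.047,.196))
bot.move_linear(W(.11,.047,.2),speed=.12)
bot.move_linear(W(.11,.047,.275),speed=.15)
look("d0"); print(bot.read_clock())
for p in(0,.08,1.15): print(p,(proj("side",s2w(pawlball(p),POSE))-[200,120])*3,(proj("top",s2w(pawlball(p),POSE))-[90,90])*3)
E
```

```text
False [-0.0288968  -0.43153195  0.40070378] [ 0.68713865 -0.21990185  0.26090206] [ 0.68708469 -0.21963629  0.261     ]
19.5083
0 [[124.73048492 103.37510947]] [[598.40992737  97.35505802]]
0.08 [[124.72133938  99.5408633 ]] [[602.95055613  94.66195722]]
1.15 [[126.54138775  84.79713151]] [[669.26435103  72.63903294]]
```

View pics/d0.png

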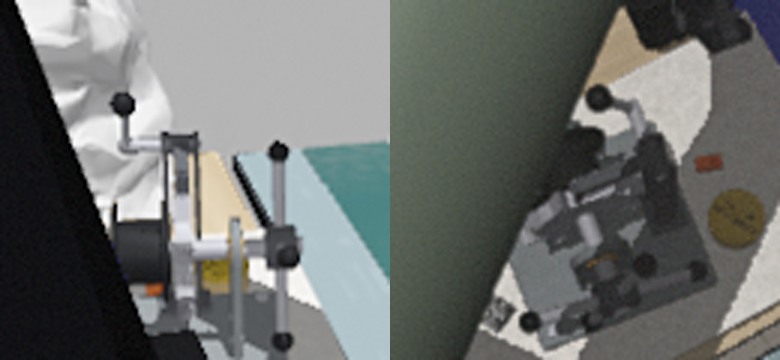

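```bash
python3 - <<'E'
from h import *
bot.move_linear(W(.11,.047,.31),speed=.15)
p=bot.read_position(); az=np.arctan2(p[1],p[0])
bot.move_linear([.42*np.cos(az),.42*np.sin(az),.40],speed=.25)
bot.wait(.3); look("e0"); print(bot.read_clock(),bot.read_ft_force())
E
```

```text
22.1333 [-0.84271184  0.51326286 -0.08447191]
```

View pics/e0.png

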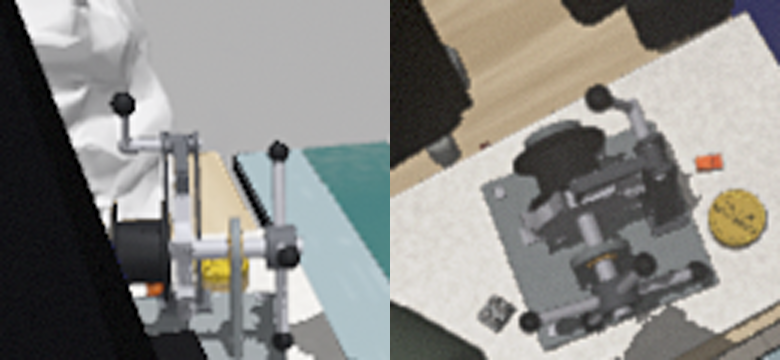

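The final picture shows the pawl ball at (123,103) in the side view and (598,97) in the top view, against predictions of (125,103) and (598,97) for pawl 0. The spoke balls at (646,264) in top and (288,257) in side match wheel 0.785. The stand and the small things are where they were.

```bash
python3 -c "
from cell import bot
bot.close_job(); print(bot.read_clock())"
```

```text
the job is handed in; nothing more can be done
the job is handed in; nothing more can be done
```

The job is done and handed in at about 22 s of the 48 s allowed. `close_job` gives no verdict, so the result below rests on my last pictures.

**What I did:** with the fingers shut, I pushed the pawl's ball lever to the right until the pawl stayed up. I then pushed the top spoke right until the wheel had gone back one notch, tipped the lever back to the left, and drew the arm clear.

**Last checks:**
- **Pawl:** after the first push the ball stood within half a pixel of its predicted thrown-back position. At the end it is within about a pixel of the fully-down position in both views.
- **Wheel:** the spoke balls match 0.785 rad in both views, read by eye to roughly ±0.03 rad. It stood at about 0.03 rad at the start.
- **Stand and other things:** the stand, flux tin, terminal block and lever connector look unmoved. I did not photograph the other four bystanders again, but the arm stayed well away from them.
- **Forces:** none of the guarded pushes tripped its force stop (12–15 N), and the readings taken after each push were below about 2 N.

No check failed or disagreed.

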